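# Set the panel holder to its marked width

### The arm

A 7-joint arm with a two-finger parallel gripper is mounted at the origin on the work surface. World frame = base frame: x ahead of the robot, y to its left, z up, the work surface at z = 0. Lengths are in m, angles in rad, forces in N, time in s.
With the tool pointing down it reaches from about 0.425 to 0.925 m from the base axis. Payload 6.8 kg.
Tool frame: the origin (TCP) lies on the centre line of the jaws, within the pads' length; the fingertips stand arm.finger_overhang ahead of it and the grasp point (between the pads) is the TCP (arm.finger_overhang is the distance from the TCP to the fingertips, in m); y points along the fingers, x is the direction in which the jaws open and shut, and the axes are right-handed (so a half turn about y gives the same grasp; the last joint's range is limited). The gripper opens to 85 mm and grips with 20 to 120 N. Pads are 22 mm wide; open, the fingers measure 114 mm over their backs; the gripper's body (76 mm by 85 mm) begins 54 mm behind the grasp point. The pads swing forward as they close: fully open they stand 13 mm farther back than shut.
Start: joints at [1.124, 0.477, 0.022, 1.555, -0.011, 1.109, -0.083], TCP at [0.224, -0.637, 0.25] pointing down, gripper open.
Joint ranges: [-2.96, 2.96], [-0.34, 2.1], [-1.41, 1.46], [0.24, 2.44], [-1.37, 4.51], [0.17, 1.92], [-2.96, 2.96]. Speed limits (rad/s): [2.39, 2.39, 3.14, 3.14, 3.14, 3.14, 3.14].

### API

Orientations are given as [roll, pitch, yaw] about the fixed x, y, z axes, in that order (R = Rz(yaw) Ry(pitch) Rx(roll)).
In Python, from station import arm gives the robot as it stands. The module is installed in compiled form; this text tells all that it offers.
- The arm moves only by the tool move_arm, never from a script. Its arguments are lists of equal length, an entry for each row: "hand": the finger opening in m, from 0 to 0.0854; "dp": the shift along the tool's x, y, z in m, a list of three; "spin": the turn about the tool's y in rad. A call has 1 to 20 rows; each row shifts and turns the commanded pose from where the row before left it, along the tool's axes as they then stand; what a row does not reach is not made up. A row lasts 1/12 s, in which the tool goes at most 41.7 mm and 7.16 degrees, less where a joint would pass 70% of its speed; a pose out of reach is approached as far as the arm can. A call with a gripper value outside its range is refused whole. The fingers move at their own pace and stop on an object; the grip force is fixed at half the most. Time passes only in rows, so rows that do not move let the fingers close. It gives the time, the measured TCP pose, the force and the opening at its end, in the units of the state.
- arm.state(): the state, without advancing time (a new reading comes with each control period).
- arm.capture(name): name is "side" or "top"; returns a dict with "pixels" (420x560x3 uint8, red, green, blue), "mtx" (3x3 intrinsics, pixels), "rvec" (rotation vector, rad) and "tvec" (3), from world to camera coordinates, as OpenCV has them. Camera axes: x right, y down, z forward; pixel columns grow to the right and rows downward; lengths in m; the calibration is good to about 2 mm. A picture is of the moment at which its call begins. There is no depth.
- arm.close_job(): hands the job in, once; it reports no verdict.
Trained networks look in a picture, given as the dict that the camera call returned (one of the last four; its "shot" number tells which), for a name from the list of things; names that differ only in an ending like _2 or _b are one class to them, and where a whole thing is asked for, a point or a joint stands for the part that bears it (a point fixed in the world has none). Each returns a list of dicts, best first, with "conf" (0 to 1); they miss things now and then, are a little off and sometimes report something else, mostly with a low value. They report only what shows in the picture. A call takes as long as a camera call.
- arm.find_in(picture, name): "point" ([column, row] in pixels, amid what is visible of it).
- arm.outline_of(picture, name): "region" (420x560 bool, what is visible of it) and "point" ([column, row] in pixels, amid what is visible of it).
The state is a dict: "t": time; "qpos": joint angles; "dq": joint speeds; "joint_torque": joint torques, N m; "eef_pos": TCP position; "ee_rot": TCP orientation; "force": force on the tool from outside, world axes, zero at the start; "torque": the same for the moment, N m; "opening": finger opening in m.
Only numpy, scipy, OpenCV 4.12 (cv2) and the standard library are available. Lean on these libraries where they do the work, as an engineer would, in place of code of your own. Each camera call takes 0.05 s, during which the arm holds its last target. There are 200 camera calls.

### The job

The panel holder on the desk is in two halves. Slide the steel tube of the loose half into the bore of the fixed half until the dark band round the tube is right at the mouth of the bore, neither short of it nor swallowed, then let go with the loose half standing flat on its foot. Leave the other things on the desk where they are.

Things in the scene. Friction and masses are not known exactly. Their poses are not given: they have to be found in the camera images.
- holder: Fixed half of the panel holder, screwed to the desk: beech block 110 mm long (x), 70 wide (y), 58 high, with a lip 24 thick and up to 90 mm height on its -x end, on a steel plate 110 x 112 x 6 mm. Origin under the block's centre at desk level, z up, +x points out of the bore's mouth. Round bore, 28 mm diameter, level along x right through the block, axis 34 mm above the desk.
- holder_mouth (a point): Centre of the bore's mouth (rim has a 4 mm chamfer) on the +x face of the fixed half: 55 mm along +x from holder, 34 mm above the desk; axes as holder.
- slide_end: Loose half, 0.4 to 0.75 kg, stands by itself. Origin at desk level under the middle of its upright beech lip, z up; tube points along -x. Lip, good to grip from above: x -12 to 12 mm, 60 wide (y), height 58 to 90 mm. Block with ledge: x -38 to -12, 60 wide, top at 58. Steel foot: x -58 to 26, 80 wide, 8 thick. Assembled, its x axis points the same way as that of holder.
- tube_mark (a point): Middle of the dark band (8 mm wide) round the tube, on the tube's axis, 108 mm along -x from slide_end and 80 mm from the tube's tip; axes as slide_end.
- tube_tip (a point): Free end of the level steel tube, on its axis. Tube: 24 mm diameter, x from -38 to -188 mm of slide_end, axis 34 mm above the underside of the foot, so with the foot on the desk it is at the bore's height.
- jar_paint: lidded white paint jar, 68 mm across, 62 mm tall; bystander, origin under its centre
- pot_open: open white ceramic pot, 84 mm across, 62 mm tall; bystander, origin under its centre
- panel_blank: white primed blank panel 134 x 100 x 18 mm lying flat; bystander, origin under its centre
- spatula: wide flat spatula 190 mm long lying flat; bystander
- jar_varnish: small amber varnish jar, 56 mm across, 85 mm tall; bystander, origin under its centre
- brush: brush 200 mm long lying flat; bystander
- bulb: pear-shaped reddish bulb, 84 mm across, 115 mm tall, standing; bystander, origin under its centre
- dish: shallow white ceramic dish, 100 mm across, 22 mm tall; bystander, origin under its centre

How it is judged:
By the outcome, as a careful person would: the job done as asked, in the order asked, and still so for the second after the job is handed in, with the robot touching nothing.
It also fails if it takes over 48 s, if anything falls off the work surface, if the arm or the gripper's body presses on something with over 40 N, if the wrist force passes 120 N, or if a joint passes its speed limit or range.

## Working session

There is one attempt and no reset: what is moved stays moved. The work goes in short steps, Python scripts to look and compute and a tool call to move; the robot and the scene stay as the last step left them, time stands still between calls to the robot, and variables do not carry over. Pictures are saved under pics/ and viewed, about 8 in all and at most 12, crops included, and the job is handed in when it is done.

Besides the shell and the picture viewer there is one more tool, called after "Emit:" in YAML: its name, and indented under it one key for each argument. move_arm: Moves the arm, as the interface text tells. Its arguments: {"type":"object","properties":{"hand":{"type":"array"},"dp":{"type":"array"},"spin":{"type":"array"}},"required":["hand","dp","spin"]}

```bash
mkdir -p pics; cat > h.py <<'E'
import numpy as np, cv2
from station import arm
def P(c):
    R=cv2.Rodrigues(np.array(c["rvec"],float))[0]; return R,np.array(c["tvec"],float).ravel(),np.array(c["mtx"])
def ray(c,uv,z):
    R,t,K=P(c); o=-R.T@t; d=R.T@np.linalg.inv(K)@np.array([uv[0],uv[1],1.]); return o+d*(z-o[2])/d[2]
def proj(c,X):
    return cv2.projectPoints(np.array(X,float).reshape(-1,3),np.array(c["rvec"],float),np.array(c["tvec"],float),np.array(c["mtx"]),None)[0].reshape(-1,2)
def save(c,n): cv2.imwrite("pics/"+n+".png",c["pixels"][:,:,::-1])
E
python3 - <<'E'
from h import *
np.set_printoptions(precision=4,suppress=True)
s=arm.state(); print(s["eef_pos"],s["ee_rot"],s["opening"],arm.finger_overhang)
cs={}
for n in("side","top"):
    c=arm.capture(n); cs[n]=c; R,t,K=P(c); print(n,"cam",-R.T@t,"fwd",R[2],K[0,0])
    for o,z in(("holder",.04),("holder_mouth",.034),("slide_end",.05),("tube_mark",.034),("tube_tip",.034)):
        r=arm.find_in(c,o)
        for d in r[:2]: print(o,np.array(d["point"]),round(d["conf"],2),ray(c,d["point"],z))
im=np.hstack([cs[n]["pixels"] for n in cs]); 
for n in cs: save(cs[n],"0"+n)
E
```

```text
[ 0.2241 -0.6361  0.2493] [-1.5709  0.0018 -1.232 ] 0.08526146803283367 0.019
side cam [0.2297 0.8955 0.9894] fwd [ 0.2277 -0.6871 -0.69  ] 436.1260326633492
holder [245.1 254.7] 0.91 [0.5657 0.1598 0.04  ]
slide_end [298.5 193.9] 0.92 [ 0.4948 -0.1281  0.05  ]
slide_end [359.2 163.1] 0.59 [ 0.3405 -0.3551  0.05  ]
tube_mark [302.2 192. ] 0.94 [ 0.4905 -0.1586  0.034 ]
tube_tip [300.9 190.5] 0.74 [ 0.4967 -0.1644  0.034 ]
top cam [ 0.3476 -0.0315  1.5577] fwd [ 0.1143  0.0219 -0.9932] 456.48712586674
holder [232.5 204.3] 0.78 [0.5726 0.1628 0.04  ]
holder_mouth [235.6 204.9] 0.81 [0.5718 0.153  0.034 ]
slide_end [324.9 236.5] 0.71 [ 0.4712 -0.1488  0.05  ]
tube_mark [327.7 235. ] 0.95 [ 0.4778 -0.1593  0.034 ]
tube_mark [202.6 159.4] 0.74 [0.7263 0.2723 0.034 ]
tube_tip [325.2 234.4] 0.73 [ 0.4796 -0.1509  0.034 ]
```

View pics/0side.png

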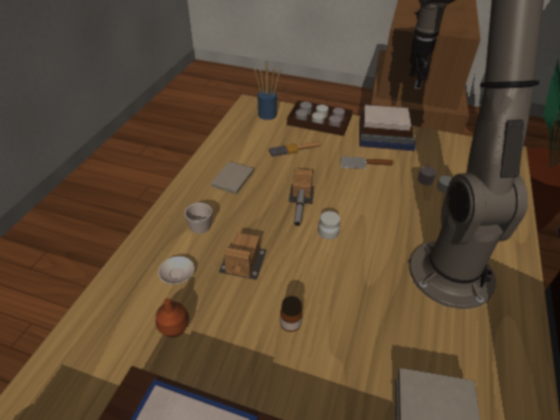

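View pics/0top.png

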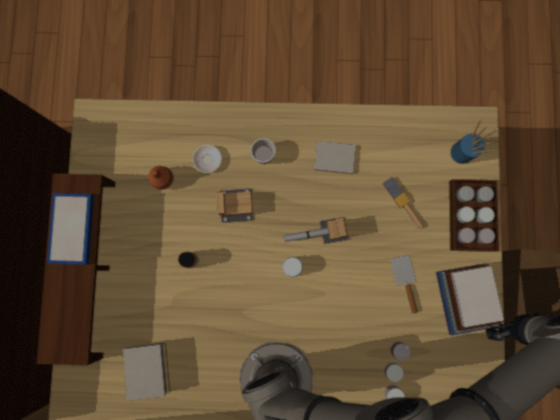

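The top view shows the holder at about (236,205), with its lip at the left and its mouth facing right (world -y). The loose half is at (335,230) with its tube tip at (286,238). I'll fit both poses by matching silhouettes.

```bash
cat > fit.py <<'E'
from h import *
from scipy.optimize import minimize
def box(x0,x1,y,z0,z1): return np.array([[a,b,c] for a in(x0,x1) for b in(-y/2,y/2) for c in(z0,z1)])/1e3
def cyl(x0,x1,r,z):
    a=np.linspace(0,2*np.pi,24); return np.array([[x,r*np.cos(t),z+r*np.sin(t)] for x in(x0,x1) for t in a])/1e3
M={"holder":[box(-55,55,112,0,6),box(-55,55,70,0,58),box(-55,-31,70,0,90)],
"slide_end":[box(-58,26,80,0,8),box(-38,-12,60,0,58),box(-12,12,60,0,90),cyl(-188,-38,12,34)]}
S=4
def sil(c,name,p):
    m=np.zeros((420*S,560*S),np.uint8); cs,sn=np.cos(p[2]),np.sin(p[2])
    for b in M[name]:
        w=b@np.array([[cs,sn,0],[-sn,cs,0],[0,0,1]])+[p[0],p[1],0]
        q=cv2.convexHull(((proj(c,w)+.5)*S*16).astype(np.int32)); cv2.fillConvexPoly(m,q,1,shift=4)
    return m
def cost(p,name,regs):
    e=0
    for c,g in regs:
        m=cv2.resize(sil(c,name,p).astype(np.float32),(560,420),interpolation=cv2.INTER_AREA)
        e+=np.minimum(m,g).sum()/np.maximum(m,g).sum()
    return -e/len(regs)
def fit(name,regs,p0):
    f=lambda v:cost([v[0]/100,v[1]/100,v[2]/10],name,regs)
    v0=np.array([p0[0]*100,p0[1]*100,p0[2]*10])
    for st in(2,.5):
        r=minimize(f,v0,method="Nelder-Mead",options=dict(initial_simplex=np.vstack([v0]+[v0+st*e for e in np.eye(3)]),maxiter=120)); v0=r.x
    return np.array([v0[0]/100,v0[1]/100,v0[2]/10]),-r.fun
def regions(name,cams):
    o=[]
    for c in cams:
        r=arm.outline_of(c,name)
        if r: o.append((c,r[0]["region"].astype(np.float32)))
    return o
def overlay(c,items,uv,n,h=50,k=8):
    im=cv2.resize(c["pixels"][:,:,::-1],None,fx=S,fy=S,interpolation=cv2.INTER_CUBIC)
    for name,p in items:
        cn,_=cv2.findContours(sil(c,name,p),cv2.RETR_EXTERNAL,cv2.CHAIN_APPROX_NONE); cv2.drawContours(im,cn,-1,(0,255,0),1)
    x,y=int(uv[0]),int(uv[1]); im=im[max(0,(y-h)*S):(y+h)*S,max(0,(x-int(h*1.3))*S):(x+int(h*1.3))*S]
    return cv2.resize(im,(400,300)) if n is None else cv2.imwrite("pics/"+n+".png",cv2.resize(im,(780,600)))
E
python3 - <<'E'
from fit import *
np.set_printoptions(precision=4,suppress=True)
cs=[arm.capture("side"),arm.capture("top")]
res=[]
for n,p0 in(("holder",(.57,.16,-1.57)),("slide_end",(.5,-.17,-1.4))):
    R=regions(n,cs)
    for k in([0,1],[0],[1]):
        p,i=fit(n,[R[j] for j in k],p0); print(n,k,p,round(i,3))
        if k==[0,1]: res.append((n,p))
v=[overlay(cs[0],res,(272,228),None),overlay(cs[1],res,(285,220),None,65)]
cv2.imwrite("pics/f1.png",np.hstack(v))
E
```

```text
holder [0, 1] [ 0.5761  0.1562 -1.4682] 0.949
holder [0] [ 0.5767  0.1539 -1.4864] 0.949
holder [1] [ 0.5754  0.1572 -1.4613] 0.959
slide_end [0, 1] [ 0.5025 -0.1966 -1.3609] 0.913
slide_end [0] [ 0.5053 -0.198  -1.3464] 0.932
slide_end [1] [ 0.5006 -0.196  -1.3719] 0.929
```

View pics/f1.png

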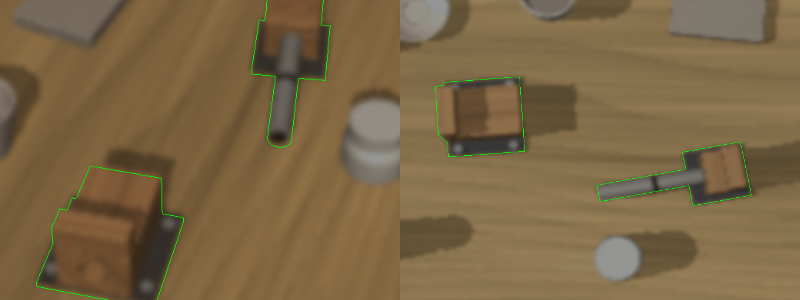

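The fits match the picture well. Next I move above the lip with the tool's x along the loose half's axis.

Emit:
move_arm:
  hand: [0.085,0.085,0.085,0.085,0.085,0.085,0.085,0.085,0.085,0.085,0.085,0.085,0.085,0.085,0.085,0.085,0.085,0.085,0.085,0.085]
  dp:
    - [-0.018,0.003,0.0227]
    - [-0.018,0.003,0.0227]
    - [-0.018,0.003,0.0227]
    - [-0.018,0.003,0.0227]
    - [-0.018,0.003,0.0227]
    - [-0.018,0.003,0.0227]
    - [-0.018,0.003,0.0227]
    - [-0.018,0.003,0.0227]
    - [-0.018,0.003,0.0227]
    - [-0.018,0.003,0.0227]
    - [-0.018,0.003,0.0227]
    - [-0.018,0.003,0.0227]
    - [-0.018,0.003,0.0227]
    - [-0.018,0.003,0.0227]
    - [-0.018,0.003,0.0227]
    - [-0.018,0.003,0.0227]
    - [-0.018,0.003,0.0227]
    - [-0.018,0.003,0.0227]
    - [0,0,0]
    - [0,0,0]
  spin: [0,0,0,0,0,0,0,0,0,0,0,0,0,0,0,0,0,0,0.065,0.065]

```text
t: 2.57
eef_pos: [0.5032, -0.1929, 0.1963]
ee_rot: [-1.57, 0.001, -1.361]
force: [-0.9, -0.2, -0.3]
opening: 0.0847
```

Emit:
move_arm:
  hand: [0.085,0.085,0.085,0.085,0.085,0.085,0.085,0.085,0.085,0.085,0.02,0.01,0.01,0.01,0.01,0.01,0.01,0.01]
  dp:
    - [0.0035,0.015,-0.0015]
    - [0,0.02,0]
    - [0,0.02,0]
    - [0,0.02,0]
    - [0,0.015,0]
    - [0,0.01,0]
    - [0,0.008,0]
    - [0,0.007,0]
    - [0,0,0]
    - [0,0,0]
    - [0,0,0]
    - [0,0,0]
    - [0,0,0]
    - [0,0,0]
    - [0,0,0]
    - [0,0,0]
    - [0,0,0]
    - [0,0,0]
  spin: [0,0,0,0,0,0,0,0,0,0,0,0,0,0,0,0,0,0]

```text
t: 4.07
eef_pos: [0.5014, -0.1987, 0.0817]
ee_rot: [-1.571, 0.0, -1.362]
force: [-1.8, 2.5, 6.0]
opening: 0.023
```

Emit:
move_arm:
  hand: [0.01,0.01,0.01,0.01,0.01,0.01,0.01,0.01,0.01,0.01,0.01,0.01,0.01,0.01,0.01,0.01,0.01,0.01]
  dp:
    - [0,-0.005,0]
    - [0,-0.005,0]
    - [-0.0063,0,0.0117]
    - [-0.0063,0,0.0117]
    - [-0.0063,0,0.0117]
    - [-0.0063,0,0.0117]
    - [-0.0063,0,0.0117]
    - [-0.0063,0,0.0117]
    - [-0.0063,0,0.0117]
    - [-0.0063,0,0.0117]
    - [-0.0063,0,0.0117]
    - [-0.0063,0,0.0117]
    - [0,0,0]
    - [0,0,0]
    - [0,0,0]
    - [0,0,0]
    - [0,0,0]
    - [0,0,0]
  spin: [0,0,0,0,0,0,0,0,0,0,0,0,0.036,0.036,0.034,0,0,0]

```text
t: 5.57
eef_pos: [0.6029, -0.1129, 0.0913]
ee_rot: [-1.571, -0.0, -1.467]
force: [0.4, -0.2, -4.8]
opening: 0.0232
```

```bash
cat > meas.py <<'E'
from fit import *
import sys
np.set_printoptions(precision=4,suppress=True)
zoff=float(sys.argv[1]); out=sys.argv[2]
M["slide_end"]=[b+[0,0,zoff] for b in M["slide_end"]]
s=arm.state(); e=np.array(s["eef_pos"]); print(e,s["ee_rot"],s["force"],s["opening"])
cs=[arm.capture("side"),arm.capture("top")]
H=(.5761,.1562,-1.4682); p0=(e[0],e[1],s["ee_rot"][2])
import pickle
regs=regions("slide_end",cs)
# masks of the tube only: drop arm occlusion by fitting to points: dark-band/tip networks
for c in cs:
    for n in("tube_mark","tube_tip","holder_mouth"):
        for d in arm.find_in(c,n)[:1]:
            X=ray(c,d["point"],.034+(zoff if n[0]=="t" else 0)); r=X[:2]-H[:2]; a=np.array([np.cos(H[2]),np.sin(H[2])]); print(n,np.array(d["point"]),round(d["conf"],2),X,"along/lat from holder",r@a,r@[-a[1],a[0]])
v=[overlay(c,[("holder",H),("slide_end",p0)],proj(c,[[.585,.07,.034]])[0],None,60 if i==0 else 50) for i,c in enumerate(cs)]
cv2.imwrite("pics/"+out+".png",np.hstack(v))
E
python3 meas.py 0.010 m1
```

```text
[ 0.6029 -0.1129  0.0913] [-1.5708 -0.     -1.4669] [ 0.384  -0.1837 -4.8112] 0.023201881641963615
tube_mark [260.7 200.8] 0.85 [ 0.601  -0.0625  0.044 ] along/lat from holder 0.220079231285127 0.002343337417991035
tube_tip [262.7 198.5] 0.63 [ 0.5987 -0.0749  0.044 ] along/lat from holder 0.23216646059275184 -0.0011743389312843348
holder_mouth [327.6 225.2] 0.72 [ 0.3738 -0.0375  0.034 ] along/lat from holder 0.17196450645176947 -0.22102848989517992
tube_mark [284.7 202.8] 0.83 [ 0.5815 -0.0129  0.044 ] along/lat from holder 0.16874480583841975 -0.011952861577016659
tube_tip [286.9 199.7] 0.7 [ 0.5922 -0.02    0.044 ] along/lat from holder 0.1769039502917399 -0.0020397466483995583
holder_mouth [234.9 204.8] 0.84 [0.572  0.1553 0.034 ] along/lat from holder 0.0004299464554586794 -0.004131956145781674
```

View pics/m1.png

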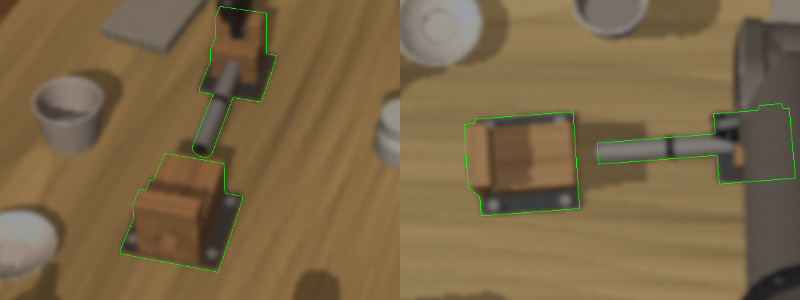

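The overlays match: tube tip about 27 mm short of the mouth and roughly on axis. I'll fit just the tube to measure the lateral and yaw error.

```bash
cat > tube.py <<'E'
from fit import *
import fit,sys
np.set_printoptions(precision=4,suppress=True)
zoff=float(sys.argv[1]); lim=float(sys.argv[2])
M["slide_end"]=[b+[0,0,zoff] for b in M["slide_end"]]
H={"c":(.5761,.1562,-1.4682),"side":(.5767,.1539,-1.4864),"top":(.5754,.1572,-1.4613)}
s=arm.state(); e=np.array(s["eef_pos"]); p0=(e[0],e[1],s["ee_rot"][2])
a=np.array([np.cos(p0[2]),np.sin(p0[2])])
vv,uu=np.mgrid[0:420,0:560]
def keep(c):
    R,t,K=P(c); o=-R.T@t; d=np.stack([uu,vv,np.ones_like(uu)],-1)@(R.T@np.linalg.inv(K)).T
    X=o+d*((.034+zoff-o[2])/d[...,2])[...,None]
    return ((X[...,:2]-e[:2])@a<-lim).astype(np.float32)
def cost(p,name,regs):
    t=0
    for c,g,k in regs:
        m=cv2.resize(sil(c,name,p).astype(np.float32),(560,420),interpolation=cv2.INTER_AREA)*k
        t+=np.minimum(m,g*k).sum()/np.maximum(m,g*k).sum()
    return -t/len(regs)
fit.cost=cost
R=[]
for n in("side","top"):
    c=arm.capture(n); r=regions("slide_end",[c]); R.append((n,c,r[0][1],keep(c)))
for lab,k in(("c",R),("side",R[:1]),("top",R[1:])):
    p,i=fit.fit("slide_end",[x[1:] for x in k],p0)
    for hn in(lab,"c"):
        h=H[hn]; ax=np.array([np.cos(h[2]),np.sin(h[2])]); la=np.array([-ax[1],ax[0]])
        b=np.array([np.cos(p[2]),np.sin(p[2])]); tip=p[:2]-.188*b
        print(lab,"vs",hn,p,"iou",round(i,3),"tip-mouth along,lat mm",((tip-h[:2])@ax-.055)*1e3,(tip-h[:2])@la*1e3,"lip lat",(p[:2]-h[:2])@la*1e3,"dyaw",p[2]-h[2])
print("tcp",p0)
E
python3 tube.py 0.010 0.065
```

```text
c vs c [ 0.6035 -0.1142 -1.4738] iou 0.907 tip-mouth along,lat mm 28.754753196395484 0.5837278301600024 lip lat -0.4600221512357817 dyaw -0.005551890124557701
c vs c [ 0.6035 -0.1142 -1.4738] iou 0.907 tip-mouth along,lat mm 28.754753196395484 0.5837278301600024 lip lat -0.4600221512357817 dyaw -0.005551890124557701
side vs side [ 0.6055 -0.1144 -1.4673] iou 0.918 tip-mouth along,lat mm 26.846193212400692 2.5004667770816194 lip lat 6.088553754559967 dyaw 0.019086727900648803
side vs c [ 0.6055 -0.1144 -1.4673] iou 0.918 tip-mouth along,lat mm 29.227499770093736 1.3718213498923395 lip lat 1.5385261733680198 dyaw 0.0008867279006488094
top vs top [ 0.6028 -0.1126 -1.473 ] iou 0.926 tip-mouth along,lat mm 28.19838798720701 -0.039136094834257146 lip lat -2.242417714304664 dyaw -0.01171985137698095
top vs c [ 0.6028 -0.1126 -1.473 ] iou 0.926 tip-mouth along,lat mm 27.130244379306994 -0.058973536326091536 lip lat -0.9651020868152345 dyaw -0.004819851376981044
tcp (np.float64(0.6027168512172977), np.float64(-0.11316548336389214), np.float64(-1.4680602484478318))
```

Emit:
move_arm:
  hand: [0.01,0.01,0.01,0.01,0.01,0.01,0.01,0.01,0.01,0.01,0.01,0.01,0.01]
  dp:
    - [0,0.004,-0.0003]
    - [0,0.0045,0]
    - [-0.008,0,0]
    - [-0.008,0,0]
    - [-0.005,0,0]
    - [-0.004,0,0]
    - [-0.004,0,0]
    - [-0.004,0,0]
    - [-0.004,0,0]
    - [-0.004,0,0]
    - [-0.004,0,0]
    - [0,0,0]
    - [0,0,0]
  spin: [0,0,0,0,0,0,0,0,0,0,0,0,0]

```text
t: 7.35
eef_pos: [0.5978, -0.068, 0.0828]
ee_rot: [-1.571, 0.0, -1.467]
force: [-0.4, 0.1, -6.2]
opening: 0.0226
```

Emit:
move_arm:
  hand: [0.01,0.01,0.01,0.01,0.01,0.01,0.01,0.01,0.01,0.01]
  dp:
    - [-0.005,0,0]
    - [-0.005,0,0]
    - [-0.006,0,0]
    - [-0.006,0,0]
    - [-0.006,0,0]
    - [-0.006,0,0]
    - [-0.006,0,0]
    - [-0.005,0,0]
    - [0,0,0]
    - [0,0,0]
  spin: [0,0,0,0,0,0,0,0,0,0]

```text
t: 8.18
eef_pos: [0.5931, -0.023, 0.0828]
ee_rot: [-1.571, 0.0, -1.467]
force: [0.4, 0.6, -5.5]
opening: 0.0226
```

```bash
cat > band.py <<'E'
from fit import *
import sys
np.set_printoptions(precision=4,suppress=True)
s=arm.state(); e=np.array(s["eef_pos"]); print(e,s["ee_rot"],s["force"])
cs=[arm.capture("side"),arm.capture("top")]
H=(.5761,.1562,-1.4682); ax=np.array([np.cos(H[2]),np.sin(H[2])])
# brightness along tube's top line
for c in cs[1:]:
    al=np.arange(.045,.12,.002); X=[[*(np.array(H[:2])+a*ax),.046] for a in al]
    q=proj(c,X).astype(np.float32); g=cv2.cvtColor(c["pixels"],cv2.COLOR_RGB2GRAY)
    v=cv2.remap(g,q[:,0].reshape(1,-1),q[:,1].reshape(1,-1),cv2.INTER_CUBIC).ravel()
    print([(int(a*1000)-55,int(b)) for a,b in zip(al+1e-6,v)])
o=[]
for c in cs:
    x,y=proj(c,[[.583,.085,.04]])[0].astype(int)
    o.append(cv2.resize(c["pixels"][y-21:y+21,x-28:x+28,::-1],(400,300),interpolation=cv2.INTER_CUBIC))
cv2.imwrite("pics/"+sys.argv[1]+".png",np.hstack(o))
E
python3 band.py b1
```

```text
[ 0.5931 -0.023   0.0828] [-1.5708  0.0002 -1.4671] [ 0.3856  0.6267 -5.4669]
[(-10, 114), (-8, 114), (-6, 112), (-4, 110), (-2, 106), (0, 100), (2, 95), (4, 93), (6, 91), (8, 86), (10, 77), (12, 62), (14, 48), (16, 46), (18, 59), (20, 83), (22, 107), (24, 116), (26, 122), (28, 121), (30, 122), (32, 122), (34, 121), (36, 121), (38, 120), (40, 121), (42, 121), (44, 120), (46, 120), (48, 121), (50, 120), (52, 119), (54, 119), (56, 118), (58, 114), (60, 111), (62, 106), (64, 102)]
```

View pics/b1.png

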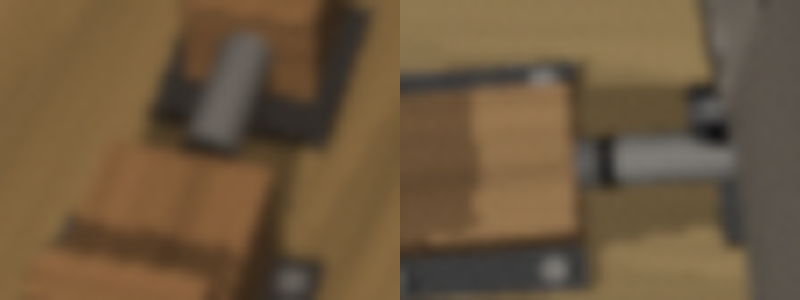

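The tube is in the bore without contact force, and the band is still 12–17 mm outside. I'll pin the mouth edge and the band to sub-pixel accuracy.

```bash
cat > edge.py <<'E'
from h import *
np.set_printoptions(precision=2,suppress=True)
H=(.5761,.1562,-1.4682); ax=np.array([np.cos(H[2]),np.sin(H[2])]); la=np.array([-ax[1],ax[0]])
s=arm.state(); e=np.array(s["eef_pos"]); print("lip-108 vs mouth mm",((e[:2]-H[:2])@ax-.163)*1e3,e)
al=np.arange(-.02,.05,.0005)
def prof(g,c,lats,z):
    o=[]
    for l in lats:
        q=proj(c,[[*(np.array(H[:2])+(.055+a)*ax+l*la),z] for a in al]).astype(np.float32)
        o.append(cv2.remap(g,q[:,0].reshape(1,-1),q[:,1].reshape(1,-1),cv2.INTER_CUBIC).ravel())
    return np.mean(o,0)
B=[];E=[]
for i in range(3):
    c=arm.capture("top"); px=c["pixels"].astype(np.float32); g=px.mean(2); rb=px[...,0]-px[...,2]
    # tube profile
    p=prof(g,c,[-.004,-.002,0,.002,.004],.045); w=(al>-.004); j=np.argmin(np.where(w,p,1e9)); k=np.abs(al-al[j])<.006
    wt=np.clip(p[k].max()-p[k],0,None); B.append((al[k]*wt).sum()/wt.sum()*1e3)
    # block's top edge (orange to other) on the tube line and beside it
    r=[]
    for L,z in(([-.028,-.025,-.022,-.019],.058),([.019,.022,.025,.028],.058),([-.004,0,.004],.058)):
        p=prof(rb,c,L,z); d=np.gradient(p); k=np.abs(al)<.012; w=np.clip(-d,0,None)*k; jj=np.argmax(w); kk=k&(np.abs(al-al[jj])<.004)
        r.append((al[kk]*w[kk]).sum()/w[kk].sum()*1e3)
    E.append(r)
print("band",np.array(B),"edges(at z58)",np.array(E))
p=prof(rb,c,[-.004,0,.004],.045);print("r-b along tube line z45",p[::4].astype(int))
E
python3 edge.py
```

```text
lip-108 vs mouth mm 17.993680994222217 [ 0.59 -0.02  0.08]
band [15.21 15.22 15.18] edges(at z58) [[0.93 0.81 1.71]
 [1.11 1.46 1.78]
 [1.04 1.49 1.78]]
r-b along tube line z45 [66 66 66 66 65 65 66 66 63 55 41 24 13  6  5  5  4  2  2  3  5  7  7  7
  7  7  7  7  7  7  7  7  7  7  7]
```

Emit:
move_arm:
  hand: [0.01,0.01,0.01,0.01,0.01,0.01]
  dp:
    - [-0.003,0,0]
    - [-0.003,0,0]
    - [-0.003,0,0]
    - [0,0,0]
    - [0,0,0]
    - [0,0,0]
  spin: [0,0,0,0,0,0]

```text
t: 8.93
eef_pos: [0.5922, -0.0146, 0.0828]
ee_rot: [-1.571, -0.0, -1.468]
force: [-0.9, -0.1, -5.8]
opening: 0.0229
```

```bash
python3 edge.py; python3 band.py b2
```

```text
lip-108 vs mouth mm 8.527606343583905 [ 0.59 -0.01  0.08]
band [6.97 7.26 7.31] edges(at z58) [[1.05 0.78 2.07]
 [1.   0.77 1.94]
 [1.   1.38 2.  ]]
r-b along tube line z45 [65 65 65 66 66 66 66 66 63 56 44 28 17  7  3  2  4  5  7  7  7  7  7  7
  7  7  7  7  7  7  7  7  7  7  6]
[ 0.5922 -0.0148  0.0828] [-1.5708 -0.0001 -1.4682] [ 0.4705  0.1663 -6.104 ]
[(-10, 114), (-8, 114), (-6, 113), (-4, 110), (-2, 104), (0, 94), (2, 77), (4, 60), (6, 42), (8, 37), (10, 52), (12, 78), (14, 97), (16, 113), (18, 119), (20, 121), (22, 121), (24, 121), (26, 121), (28, 122), (30, 121), (32, 121), (34, 120), (36, 120), (38, 120), (40, 119), (42, 118), (44, 118), (46, 118), (48, 115), (50, 112), (52, 108), (54, 104), (56, 100), (58, 96), (60, 89), (62, 82), (64, 78)]
```

View pics/b2.png

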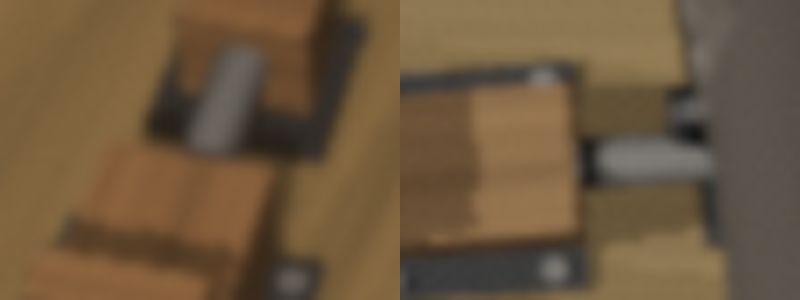

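The block's edge reading may be pulled outward by the visible front face. The plate's edge is coplanar with the mouth, so I'll use it as a cleaner reference.

```bash
cat > plate.py <<'E'
from h import *
H=(.5761,.1562,-1.4682); ax=np.array([np.cos(H[2]),np.sin(H[2])]); la=np.array([-ax[1],ax[0]])
c=arm.capture("top"); px=c["pixels"].astype(np.float32)
def prof(ch,L,z,al):
    o=[]
    for l in L:
        q=proj(c,[[*(np.array(H[:2])+(.055+a)*ax+l*la),z] for a in al]).astype(np.float32)
        o.append(cv2.remap(ch,q[:,0].reshape(1,-1),q[:,1].reshape(1,-1),cv2.INTER_LINEAR).ravel())
    return np.mean(o,0).astype(int)
al=np.arange(-.012,.0161,.002); print((al*1e3).round())
for L in([-.052,-.05],[-.04],[.04],[.05,.052]): print("plate",L,prof(px[...,0],L,.006,al))
for L in([-.03,-.025],[.025,.03],[0]): print("block",L,prof(px[...,0],L,.058,al),prof(px[...,2],L,.058,al))
b=np.arange(-.122,-.099,.002); print((b*1e3).round()+110)
for L in([-.052,-.05],[.05,.052]): print("plate far",L,prof(px[...,0],L,.006,b))
for L in([-.025,-.015],[.015,.025]): print("lip far top",L,prof(px[...,0]-px[...,2],L,.09,b))
E
python3 plate.py
```

```text
[-12. -10.  -8.  -6.  -4.  -2.   0.   2.   4.   6.   8.  10.  12.  14.
  16.]
plate [-0.052, -0.05] [ 96  85  75  65  64  68  78  88  99 110 121 128 133 134 134]
plate [-0.04] [ 82  74  66  63  62  67  76  88  98 107 117 125 132 135 138]
plate [0.04] [141 140 137 131 116 100  88  85  88  94 100 102 105 106 107]
plate [0.05, 0.052] [102  95  88  79  76  75  83  91  98 108 119 127 133 136 138]
block [-0.03, -0.025] [147 147 147 146 142 134 119 104  92  94  96 101 102 103 103] [78 78 78 77 75 70 60 53 48 50 53 56 57 57 57]
block [0.025, 0.03] [143 143 143 143 139 132 116 101  86  87  89  94  98  99 100] [77 78 78 77 74 70 61 53 47 47 49 52 54 55 55]
block [0] [142 142 142 141 138 130 117 100  77  54  43  47  65  83 100] [75 75 75 74 74 71 67 63 52 41 37 45 61 78 93]
[-12. -10.  -8.  -6.  -4.  -2.   0.   2.   4.   6.   8.  10.]
plate far [-0.052, -0.05] [140 140 139 139 136 131 116 101  84  79  79  87]
plate far [0.05, 0.052] [133 130 129 128 127 125 121 115 109 105 101 101]
lip far top [-0.025, -0.015] [62 62 62 61 62 61 62 63 65 67 68 68]
lip far top [0.015, 0.025] [60 59 59 59 60 61 62 63 65 66 67 68]
```

Emit:
move_arm:
  hand: [0.01,0.01,0.01,0.01,0.01,0.01]
  dp:
    - [-0.0025,0,0]
    - [-0.0025,0,0]
    - [-0.002,0,0]
    - [0,0,0]
    - [0,0,0]
    - [0,0,0]
  spin: [0,0,0,0,0,0]

```text
t: 9.73
eef_pos: [0.5915, -0.0076, 0.0828]
ee_rot: [-1.571, 0.0, -1.468]
force: [-0.2, -0.1, -5.7]
opening: 0.0228
```

```bash
python3 band.py b3
```

```text
[ 0.5915 -0.0076  0.0828] [-1.5709  0.     -1.4678] [-0.1711 -0.0895 -5.6983]
[(-10, 114), (-8, 113), (-6, 113), (-4, 108), (-2, 100), (0, 85), (2, 74), (4, 74), (6, 79), (8, 86), (10, 90), (12, 97), (14, 104), (16, 114), (18, 120), (20, 121), (22, 121), (24, 121), (26, 121), (28, 121), (30, 120), (32, 120), (34, 119), (36, 118), (38, 117), (40, 114), (42, 111), (44, 108), (46, 105), (48, 101), (50, 96), (52, 90), (54, 87), (56, 84), (58, 81), (60, 81), (62, 82), (64, 82)]
```

View pics/b3.png

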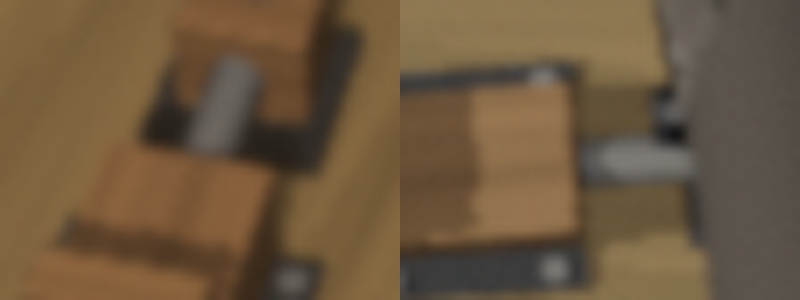

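The band is about a third visible at the mouth, by its darkness deficit in the top view. Arm readings suggest it is about 1 mm short. I'll pull back 0.7 mm, set the foot down and release.

Emit:
move_arm:
  hand: [0.01,0.01,0.01,0.01,0.01,0.01]
  dp:
    - [0.0007,0,0]
    - [0,0.0005,0]
    - [0,0.0004,0]
    - [0,0.0003,0]
    - [0,0,0]
    - [0,0,0]
  spin: [0,0,0,0,0,0]

```text
t: 10.33
eef_pos: [0.5917, -0.0086, 0.0817]
ee_rot: [-1.571, -0.0, -1.468]
force: [-0.9, -0.3, -3.0]
opening: 0.0229
```

Emit:
move_arm:
  hand: [0.01,0.01,0.03,0.04,0.06,0.085,0.085,0.085,0.085]
  dp:
    - [0,0.0004,0]
    - [0,0,0]
    - [0,0,0]
    - [0,0,0]
    - [0,0,0]
    - [0,0,0]
    - [0,0,0]
    - [0,0,0]
    - [0,0,0]
  spin: [0,0,0,0,0,0,0,0,0]

```text
t: 11.08
eef_pos: [0.5917, -0.0084, 0.0812]
ee_rot: [-1.571, 0.0, -1.468]
force: [0.3, -0.6, 0.5]
opening: 0.0851
```

Emit:
move_arm:
  hand: [0.085,0.085,0.085,0.085,0.085,0.085,0.085,0.085,0.085,0.085,0.085,0.085,0.085]
  dp:
    - [0,-0.01,0]
    - [0,-0.02,0]
    - [0,-0.025,0]
    - [0,-0.025,0]
    - [0,-0.025,0]
    - [0.02,-0.02,0]
    - [0.03,0,0]
    - [0.03,0,0]
    - [0.03,0,0]
    - [0.03,0,0]
    - [0.03,0,0]
    - [0,0,0]
    - [0,0,0]
  spin: [0,0,0,0,0,0,0,0,0,0,0,0,0]

```text
t: 12.17
eef_pos: [0.6087, -0.1802, 0.2068]
ee_rot: [-1.571, -0.001, -1.472]
force: [-0.6, 1.3, -0.8]
opening: 0.0851
```

```bash
python3 band.py b4; python3 - <<'E'
from fit import *
np.set_printoptions(precision=4,suppress=True)
cs=[arm.capture("side"),arm.capture("top")]
ax=np.array([np.cos(-1.4682),np.sin(-1.4682)]);r={}
for n,p0 in(("holder",(.576,.156,-1.468)),("slide_end",(.592,-.008,-1.468))):
    R=regions(n,cs); print(n,len(R),[round(float(g.sum())) for _,g in R])
    for k in([0,1],[0],[1]):
        p,i=fit(n,[R[j] for j in k],p0); r[n,str(k)]=p; print(k,p,round(i,3))
for k in("[0, 1]","[0]","[1]"): print(k,"along-163 mm",((r["slide_end",k]-r["holder",k])[:2]@ax-.163)*1e3)
E
```

```text
[ 0.6087 -0.1802  0.2068] [-1.5706 -0.0009 -1.4724] [-0.5621  1.3063 -0.846 ]
[(-10, 114), (-8, 114), (-6, 113), (-4, 109), (-2, 100), (0, 84), (2, 69), (4, 65), (6, 69), (8, 79), (10, 85), (12, 90), (14, 94), (16, 101), (18, 109), (20, 115), (22, 119), (24, 120), (26, 121), (28, 120), (30, 120), (32, 120), (34, 119), (36, 119), (38, 118), (40, 118), (42, 119), (44, 119), (46, 119), (48, 118), (50, 118), (52, 118), (54, 117), (56, 117), (58, 118), (60, 118), (62, 117), (64, 116)]
holder 2 [1487, 1129]
[0, 1] [ 0.576   0.1561 -1.4748] 0.941
[0] [ 0.5772  0.1526 -1.4715] 0.951
[1] [ 0.5752  0.1576 -1.4688] 0.961
slide_end 1 [691]Traceback (most recent call last):
  File "<stdin>", line 8, in <module>
IndexError: list index out of range
```

View pics/b4.png

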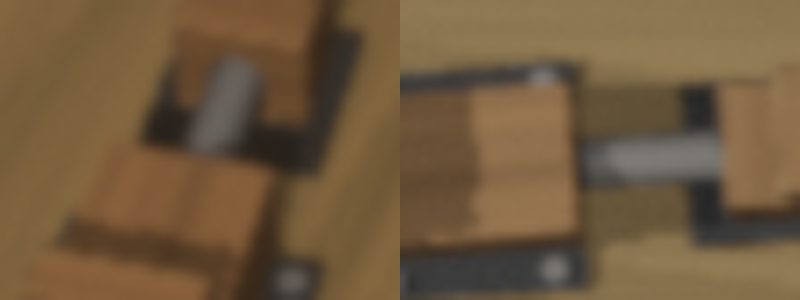

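The band's darkness deficit now matches about half of the 8 mm band showing, so its middle is at the mouth. One last check of the whole pose.

```bash
python3 - <<'E'
from fit import *
np.set_printoptions(precision=4,suppress=True)
hp={"side":(.5772,.1526,-1.4715),"top":(.5752,.1576,-1.4688)};v=[]
for n in("side","top"):
    c=arm.capture(n); R=regions("slide_end",[c]); p=(.5917,-.0084,-1.468)
    print(n,len(R))
    if R:
        # hide the part swallowed by the bore: shorten the tube
        full=M["slide_end"]; M["slide_end"]=full[:3]+[cyl(-108,-38,12,34)]
        p,i=fit("slide_end",R,p); h=np.array(hp[n]); ax=np.array([np.cos(h[2]),np.sin(h[2])])
        d=(p-h)[:2]; print(p,round(i,3),"along-163",(d@ax-.163)*1e3,"lat",d@[-ax[1],ax[0]]*1e3); M["slide_end"]=full
    v.append(overlay(c,[("holder",hp[n]),("slide_end",p)],proj(c,[[.583,.06,.04]])[0],None,55))
cv2.imwrite("pics/end.png",np.hstack(v))
E
```

```text
side 0
top 1
[ 0.5917 -0.0066 -1.4804] 0.911 along-163 2.0428220727470023 lat -0.3400084645896091
```

View pics/end.png

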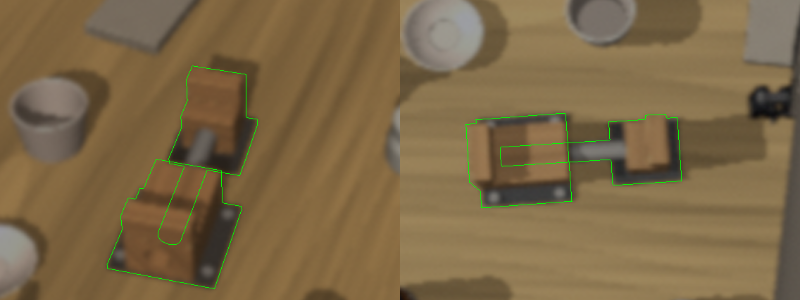

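```bash
python3 -c "
from station import arm
print(arm.close_job(), arm.state()['t'])"
```

```text
the job is handed in; nothing more can be done
the job is handed in; nothing more can be done
```

I slid the loose half's tube into the bore until the dark band was at the mouth, set the foot down, let go, backed the arm clear and handed the job in. The last move ended at 12.2 s, and contact forces stayed at a few newtons.

- **Band position:** the checks disagree slightly. The band's visible part in the top view (about 3–4 of its 8 mm) puts its middle 0 to 1 mm inside the mouth. The arm reading and the outline fit both put it about 2 mm short. I left it between the two.
- **Standing on its foot:** the load had gone from the gripper after release, and the final overlay shows it straight and flat in line with the holder, about 0.3 mm off sideways. The side camera's network did not find the loose half in the last pictures, so there I only had the overlay by eye.
- **Other things on the desk:** nothing was touched on purpose. The ones in the last pictures look unmoved, but I did not measure them.

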